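# Press a disc by three clicks and hold

### The job

Press the brass disc that lies on the die of the small hand press: bring the press lever down by its wooden handle until you feel the punch meet the disc, then keep going through exactly three clicks of the ratchet, never a fourth, and stop just after the third. Finish while still holding the lever down there, since it springs back up when let go. Leave the other things on the bench where they are.

Things in the scene. Friction and masses are not known exactly. Their poses are not given: they have to be found in the camera images.
- press: Grey C-frame hand press fixed to the bench: base plate 130 (x) x 240 (y) x 25 mm, head 66 mm wide, up to 260 mm above the bench. Origin on the bench under the vertical axis of ram and punch. Its y axis points from the open throat to the column; the lever lies on the +x side of the head and sticks out to -y. Its place and yaw vary.
- lever: The press lever, a 16 mm steel rod. Origin on its level hinge axis, which runs along the press's x axis through (55, 30, 210) mm in the press frame. Fully up, its axes are the press's and the rod rises 0.5 rad above level; it turns down by up to 1.0 rad (positive about x). Until the punch meets the disc it moves freely (under 4 N at the handle) and stays where left.
- handle (a point): Middle of the lever's cross handle: a wooden bar 24 mm thick and 70 mm long, parallel to the hinge axis and 210 mm from it. It starts 285 to 315 mm above the bench and goes down on an arc of 210 mm radius; it can be pushed down from above with shut fingertips or pinched across its 24 mm.
- ram_foot (a point): Centre of the lower end of the ram, the 38 mm steel collar above the punch. The lever drives the ram straight down by 63 mm per radian (0.3 mm per mm of handle travel).
- punch: The sprung punch, 22 mm thick, sticking out 45 mm below the ram foot; origin at the point level with the ram foot when not pushed in. Once it meets the disc it gives, over a row of even notches that click: the first click comes about 15 mm of handle travel after the meeting, then one each 30 mm. Its spring drives the lever back up, clicking, when let go.
- disc (a point): Centre of the top of the 40 mm brass disc on a steel die (64 mm across) under the punch; its height varies, best found by touch. On meeting it the push needed at the handle jumps by about 5 N. Before each click it climbs on to 10 to 18 N, then falls by 5 N or more within 10 mm; no clicks come before the meeting. A fourth click spoils the disc.
- screwdriver: a 150 mm screwdriver lying beside the press (bystander)
- tealight: a tealight candle in a metal cup, 38 mm across, 22 mm high, near the press (bystander)
- bench_block: a square steel bench block, 100 x 100 x 30 mm (bystander)
- hammer: a 240 mm hammer lying on the bench (bystander)
- stand: a black stepped round stand, 104 mm across, 80 mm high, with a short side arm (bystander)
- jar: a glass jar with a metal cap, 64 mm across, 75 mm high (bystander)
- brick: a white soldering brick, 150 x 100 x 30 mm (bystander)

How it is judged:
By the outcome, as a careful person would: the job done as asked, in the order asked, and still so for the second after the job is handed in, while the arm keeps its last pose, push and grip.
It also fails if it takes over 54 s, if anything falls off the work surface, if the arm or the gripper's body presses on something with over 40 N, if the wrist force passes 120 N, or if a joint passes its speed limit or range.

### The arm

A 6-joint arm with a two-finger parallel gripper is mounted at the origin on the work surface. World frame = base frame: x ahead of the robot, y to its left, z up, the work surface at z = 0. Lengths are in m, angles in degrees, forces in N, time in s.
With the tool pointing down it reaches from about 0.4 to 0.825 m from the base axis. Payload 7 kg.
Tool frame: the origin (TCP) lies at the very end of the fingers, on their centre line; the grasp point (between the pads) lies 19 mm behind it (ctrl.grasp_offset is the distance from the TCP to the grasp point, in m); z points along the fingers, y is the line along which they close (so a half turn about z gives the same grasp; the last joint's range is limited). The gripper opens to 88 mm and grips with 3 to 60 N. Pads are 19 mm wide; open, the fingers measure 130 mm over their backs; the gripper's body (78 mm by 193 mm) begins 47 mm behind the grasp point.
Start: joints at [-49.097, 20.546, 0.682, 0, -70.136, -16.507], TCP at [0.279, -0.615, 0.227] pointing down, gripper open.
Joint ranges: [-176.03, 176.03], [-82.01, 121.73], [-58.28, 71.71], [-173.87, 95.51], [-174.79, -0.11], [-173.66, 173.66]. Speed limits (degrees/s): [136.94, 136.94, 172.46, 180, 180, 180].

### API

Orientations are given as [roll, pitch, yaw] about the fixed x, y, z axes, in that order (R = Rz(yaw) Ry(pitch) Rx(roll)).
In Python, from plant import ctrl gives the robot as it stands. The module is installed in compiled form; this text tells all that it offers.
- The arm moves only by the tool jog_arm, never from a script. Its argument "plan" is a list that holds one entry, the list of rows, each a list of 7 numbers: the opening, from 0 (shut) to 1 (fully open), then the shift along the tool's x, y, z in m, then the turn, a rotation vector about the tool's x, y, z in degrees. A call has 1 to 20 rows; each row is the pose to reach, as a shift and turn from the pose commanded when the call began, along the tool's axes at that moment; what a row does not reach only later rows make up. A row lasts 1/8 s, in which the tool goes at most 62.5 mm and 10.7 degrees, less where a joint would pass 70% of its speed; a pose out of reach is approached as far as the arm can. A call with a gripper value outside its range is refused whole. The fingers move at their own pace and stop on an object; the grip force is fixed at half the most. Time passes only in rows, so rows that repeat a pose let the fingers close. It gives the time, the measured TCP pose, the force, the opening and the grip force at its end, in the units of the state.
- ctrl.get_obs(): the state, without advancing time (a new reading comes with each control period).
- ctrl.snapshot(name): name is "side" or "top"; returns a dict with "image" (480x640x3 uint8, red, green, blue), "vertical_fov" (degrees; the focal length in pixels is half the picture's height over the tangent of half this angle, whatever the lens; pixels are square), "cx", "cy" (the principal point, pixels), "R" (3x3) and "t" (3): a world point X has camera coordinates R X + t. Camera axes: x right, y down, z forward; pixel columns grow to the right and rows downward; lengths in m; the calibration is good to about 2 mm. A picture is of the moment at which its call begins. There is no depth.
- ctrl.close_job(): hands the job in; it is judged then, once.
The state is a dict: "clock": time; "joint_pos": joint angles; "qvel": joint speeds; "tau": joint torques, N m; "tool_pos": TCP position; "orientation": TCP orientation; "force": force on the tool from outside, world axes, zero at the start; "moment": the same for the moment, N m; "opening": finger opening in m; "gripper_force": force on a finger pad.
Only numpy, scipy, OpenCV 4.12 (cv2) and the standard library are available. Lean on these libraries where they do the work, as an engineer would, in place of code of your own. Each camera call takes 0.05 s, during which the arm holds its last target. There are 200 camera calls.

## Working session

There is one attempt and no reset: what is moved stays moved. The work goes in short steps, Python scripts to look and compute and a tool call to move; the robot and the scene stay as the last step left them, time stands still between calls to the robot, and variables do not carry over. Pictures are saved under pics/ and viewed, at most 10 in all, crops included, and the job is handed in when it is done.

Besides the shell and the picture viewer there is one more tool, called after ">>>" as name(argument=value, ...), one argument or row to a line, values as JSON. jog_arm: Moves the arm, as the interface text tells. Its arguments: {"type":"object","properties":{"plan":{"type":"array","items":{"type":"array","items":{"type":"array","items":{"type":"number"}}}}},"required":["plan"]}

```bash
mkdir -p pics; cat > h.py <<'E'
import numpy as np,cv2
from plant import ctrl
def snap(n,f):
    s=ctrl.snapshot(n); cv2.imwrite('pics/'+f,s['image'][:,:,::-1]); 
    np.savez('pics/'+n+'.npz',**{k:s[k] for k in('image','vertical_fov','cx','cy','R','t')}); return s
def load(n): return np.load('pics/'+n+'.npz')
def K(s):
    f=240/np.tan(np.radians(float(s['vertical_fov'])/2)); return f
def proj(s,X):
    c=np.atleast_2d(X)@s['R'].T+s['t']; f=K(s); return np.c_[s['cx']+f*c[:,0]/c[:,2],s['cy']+f*c[:,1]/c[:,2]]
def ray(s,u,v):
    d=np.array([(u-s['cx'])/K(s),(v-s['cy'])/K(s),1])@s['R']; return -s['R'].T@s['t'],d
def atz(s,u,v,z):
    o,d=ray(s,u,v); return o+d*(z-o[2])/d[2]
E
python3 - <<'E'
from h import *
for n in('side','top'):
    s=snap(n,n+'1.png'); print(n,s['vertical_fov'],s['cx'],s['cy'],-s['R'].T@s['t'],s['R'][2])
print(ctrl.get_obs())
E
```

```text
side 53.034272659778296 313.20931043493425 241.57619542590518 [1.08980695 0.49392105 1.09094895] [-0.46710393 -0.42409789 -0.77585752]
top 56.92366486933314 315.98617555920146 231.09919507418005 [0.46350226 0.01245025 1.23302351] [ 0.12576057 -0.00351638 -0.99205439]
{'clock': 0.1, 'joint_pos': array([-4.90985354e+01,  2.05859444e+01,  6.40329565e-01, -2.00732535e-02,
       -7.01365489e+01, -1.65084207e+01]), 'qvel': array([-0.06381111, -0.01904915,  0.08773139,  0.11284065, -0.06887523,
       -0.02996594]), 'tau': array([-1.46864400e-03, -5.84161305e+01,  2.93751884e+01,  7.01547414e+00,
        1.02115722e-02, -4.15409863e-05]), 'tool_pos': array([ 0.27859508, -0.61434379,  0.22573461]), 'orientation': array([ 1.79915860e+02, -5.25628574e-03, -1.55613786e+02]), 'force': array([-0.34269046, -0.98051057,  0.4707015 ]), 'moment': array([-0.05164501, -0.00117341, -0.03150632]), 'gripper_force': 0.0, 'opening': 0.08749927907612542}
```

View pics/side1.png

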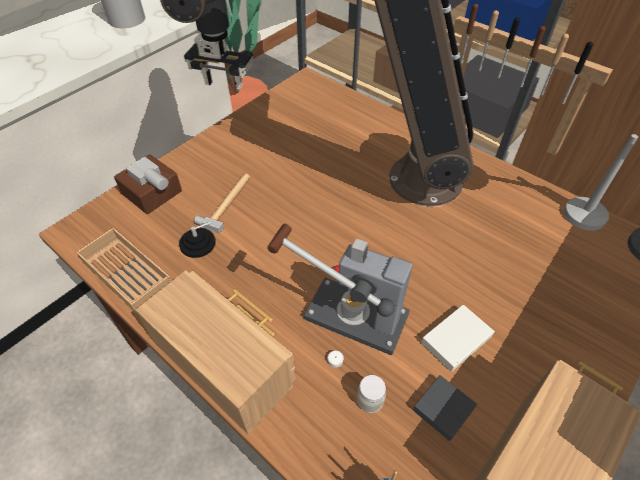

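View pics/top1.png

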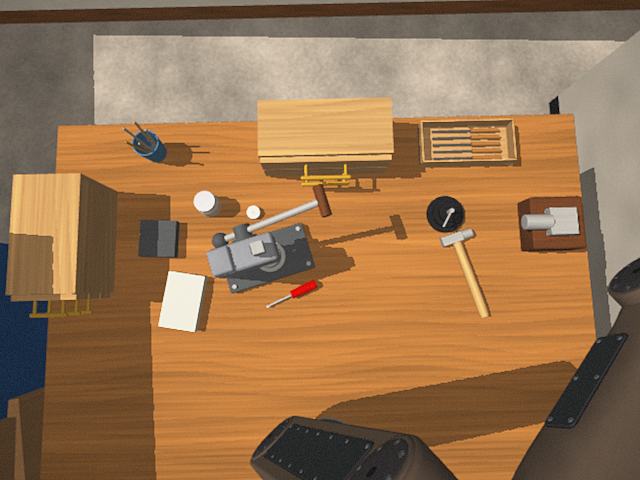

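The side view shows the handle near (281,238) and the base plate around (357,310). In the top view the handle is near (321,200), the plate spans about (222–313, 222–292), and the lever points right (-y).

```bash
python3 - <<'E'
from h import *
a=cv2.imread('pics/side1.png')[210:360,260:420];b=cv2.imread('pics/top1.png')[175:305,200:350]
a=cv2.resize(a,None,fx=3.75,fy=3.75,interpolation=2)[:, :]
cv2.imwrite('pics/c1.png',a); cv2.imwrite('pics/c2.png',cv2.resize(b,None,fx=4.5,fy=4.5,interpolation=2))
s,t=load('side'),load('top')
A=[];B=[]
for c,(u,v) in((s,(281,238)),(t,(321.5,200.5))):
    o,d=ray(c,u,v);d/=np.linalg.norm(d);P=np.eye(3)-np.outer(d,d);A.append(P);B.append(P@o)
print(np.linalg.solve(sum(A),sum(B)))
E
```

```text
[ 0.64793488 -0.00310661  0.29252972]
```

View pics/c1.png

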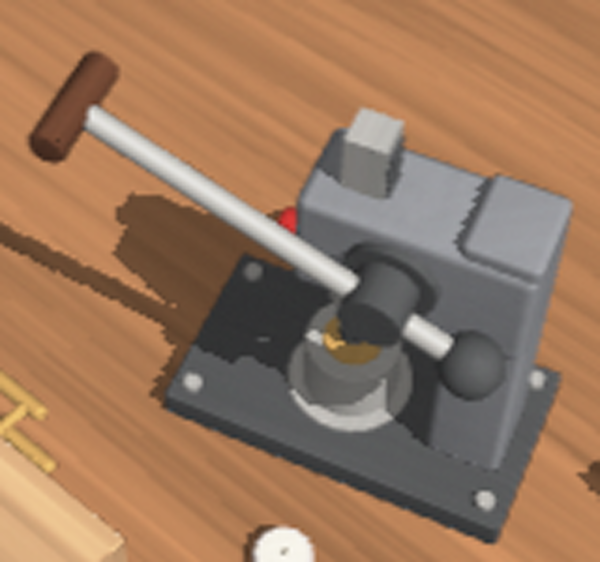

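View pics/c2.png

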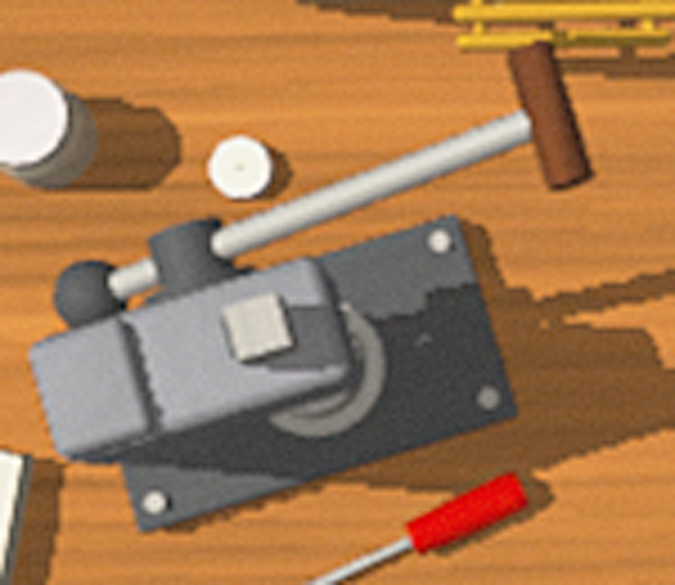

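Crop c1 shows the handle centred at about (74,106) and plate corners at (245,257), (165,403), (495,540), (558,375). In crop c2 the handle is at (550,115) and the plate corners at (457,215), (517,412), (138,530).

```bash
python3 - <<'E'
from h import *
s,t=load('side'),load('top')
f1=lambda u,v:(260+u/3.75,210+v/3.75); f2=lambda u,v:(200+u/4.5,175+v/4.5)
c2=[atz(t,*f2(*p),.025) for p in((457,215),(517,412),(138,530))]
c1=[atz(s,*f1(*p),.025) for p in((165,403),(245,257),(558,375),(495,540))]
print(np.round(c2,4),np.round(c1,4),sep='\n')
for c in (c2,c1):
    d=c[0]-c[1];e=c[1]-c[2]
    print('edge x len,ang',np.linalg.norm(d),np.degrees(np.arctan2(d[1],d[0])),' -y edge',np.linalg.norm(e),np.degrees(np.arctan2(-e[1],-e[0]))-90)
def tri(p,q):
    A=[];B=[]
    for c,(u,v) in((s,p),(t,q)):
        o,d=ray(c,u,v);d=d/np.linalg.norm(d);P=np.eye(3)-np.outer(d,d);A.append(P);B.append(P@o)
    X=np.linalg.solve(sum(A),sum(B)); print(np.round(X,4),proj(s,X)-p,proj(t,X)-q); return X
H=tri(f1(74,106),f2(550,115))
tri(f1(47,145),f2(530,52)); tri(f1(103,66),f2(570,180))
E
```

```text
[[0.6407 0.0474 0.025 ]
 [0.5194 0.0136 0.025 ]
 [0.4544 0.2428 0.025 ]]
[[0.6492 0.0572 0.025 ]
 [0.5228 0.0205 0.025 ]
 [0.4576 0.2448 0.025 ]
 [0.5853 0.2835 0.025 ]]
edge x len,ang 0.12593310287996257 15.573506247520065  -y edge 0.2383210301845743 15.84575058822297
edge x len,ang 0.13157607561339232 16.214468674880226  -y edge 0.23361000900242282 16.211559910430935
[ 0.6487 -0.0053  0.2904] [[-0.43642366 -0.04959949]] [[-0.3307757   0.28681524]]
[0.6797 0.0035 0.2912] [[-0.41829572 -0.04950668]] [[-0.30865681  0.27120156]]
[ 0.6163 -0.0136  0.2911] [[-0.68788117 -0.07505694]] [[-0.53623107  0.45819019]]
```

```bash
cat >> h.py <<'E'
def totool(target):
    from scipy.spatial.transform import Rotation as Ro
    o=ctrl.get_obs(); R=Ro.from_euler('xyz',o['orientation'],degrees=True).as_matrix()
    return R.T@(np.array(target)-o['tool_pos'])
E
python3 - <<'E'
from h import *
s,t=load('side'),load('top')
for p,q in(((190,273),(392,152)),((292,347),(258,157)),((270,322),(347,183)),((232,292),(303,186))):
    A=[];B=[]
    for c,(u,v) in((s,p),(t,q)):
        o,d=ray(c,u,v);d=d/np.linalg.norm(d);P=np.eye(3)-np.outer(d,d);A.append(P);B.append(P@o)
    X=np.linalg.solve(sum(A),sum(B)); print(np.round(X,4),proj(s,X)-p)
print(totool([.648,-.005,.345]))
E
```

```text
[ 0.793  -0.1838  0.1519] [[-2.11939641 -0.40859276]]
[0.7824 0.1474 0.1799] [[-0.77028482 -0.06531664]]
[ 0.7288 -0.0468  0.0064] [[-16.47661234  -3.59346404]]
[0.7427 0.0028 0.1961] [[ 2.33099485e+01 -7.51670612e-03]]
[-0.58802587  0.40263292 -0.11872819]
```

>>> jog_arm(
  plan=[
    [[0, 0, 0, -0.06, 0, 0, 0], [0, -0.06, 0.04, -0.12, 0, 0, -8], [0, -0.11, 0.075, -0.12, 0, 0, -18], [0, -0.16, 0.11, -0.12, 0, 0, -26], [0, -0.21, 0.144, -0.12, 0, 0, -34], [0, -0.26, 0.178, -0.12, 0, 0, -42], [0, -0.31, 0.212, -0.12, 0, 0, -50], [0, -0.36, 0.246, -0.12, 0, 0, -58], [0, -0.41, 0.28, -0.12, 0, 0, -66], [0, -0.46, 0.315, -0.12, 0, 0, -74], [0, -0.51, 0.35, -0.12, 0, 0, -82], [0, -0.55, 0.377, -0.12, 0, 0, -82], [0, -0.588, 0.403, -0.12, 0, 0, -82], [0, -0.588, 0.403, -0.12, 0, 0, -82], [0, -0.588, 0.403, -0.12, 0, 0, -82], [0, -0.588, 0.403, -0.12, 0, 0, -82]],
  ],
)

```text
clock: 2.1
tool_pos: [0.6474, -0.0057, 0.3468]
orientation: [-180.0, -0.0, -73.7]
force: [0.4, -0.7, 0.4]
opening: 0.0008
gripper_force: 0.0
```

```bash
python3 - <<'E'
from h import *
snap('side','s2.png');snap('top','t2.png');o=ctrl.get_obs();print(o)
a=cv2.imread('pics/s2.png')[150:300,220:340];b=cv2.imread('pics/t2.png')[130:280,260:380]
cv2.imwrite('pics/c3.png',np.hstack([cv2.resize(x,None,fx=3.3,fy=3.3) for x in(a,b)]))
E
```

```text
{'clock': 2.2, 'joint_pos': array([ 1.67196696e+01,  1.52049447e+01,  8.48013498e+00,  2.75955110e-03,
       -8.32421452e+01, -3.90148334e-01]), 'qvel': array([ 0.0178131 ,  0.04468106,  0.14685373, -0.05738751,  0.00053204,
       -0.0405826 ]), 'tau': array([ 2.11522607e-01, -5.22246838e+01,  3.09252620e+01,  7.36334771e+00,
        4.27696109e-02,  3.25097615e-03]), 'tool_pos': array([ 0.64745254, -0.00579802,  0.34702062]), 'orientation': array([-1.79966937e+02, -2.51548701e-03, -7.36701555e+01]), 'force': array([-0.30717646,  0.03496158,  0.19819037]), 'moment': array([-0.01545614,  0.15500271, -0.00045458]), 'gripper_force': 0.0, 'opening': 0.00034433054089653997}
```

View pics/c3.png

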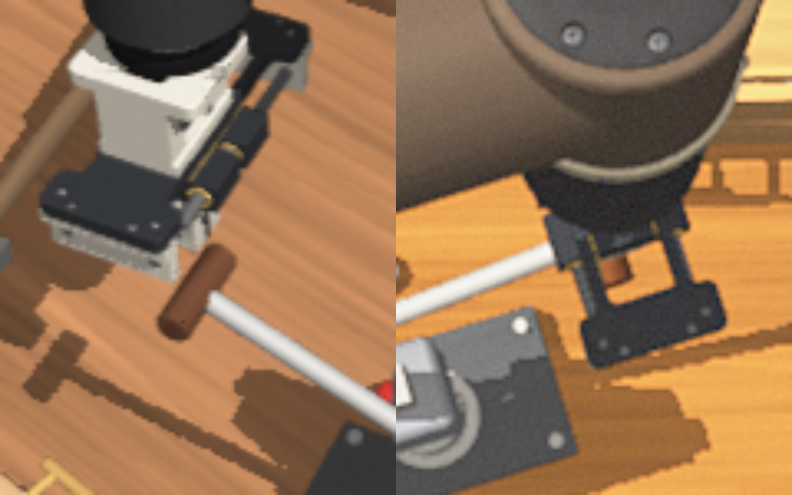

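The gripper is centred over the handle, which is still at side pixel (279.7,238.5). Its closing axis runs along the bar. I'll descend to touch it.

>>> jog_arm(
  plan=[
    [[0, 0.001, 0, 0.02, 0, 0, 0], [0, 0.001, 0, 0.036, 0, 0, 0], [0, 0.001, 0, 0.036, 0, 0, 0], [0, 0.001, 0, 0.036, 0, 0, 0]],
  ],
)

```text
clock: 2.7
tool_pos: [0.6484, -0.006, 0.3112]
orientation: [-180.0, -0.0, -73.6]
force: [0.2, 1.0, 0.9]
opening: 0.0004
gripper_force: 0.0
```

>>> jog_arm(
  plan=[
    [[0, 0.001, 0, 0.004, 0, 0, 0], [0, 0.002, 0, 0.007, 0, 0, 0], [0, 0.002, 0, 0.007, 0, 0, 0], [0, 0.002, 0, 0.007, 0, 0, 0]],
  ],
)

```text
clock: 3.2
tool_pos: [0.6486, -0.0077, 0.3036]
orientation: [180.0, 0.0, -73.6]
force: [1.2, 0.3, 0.9]
opening: 0.0003
gripper_force: 0.0
```

>>> jog_arm(
  plan=[
    [[0, 0.001, 0, 0.004, 0, 0, 0], [0, 0.003, 0, 0.007, 0, 0, 0], [0, 0.003, 0, 0.007, 0, 0, 0], [0, 0.003, 0, 0.007, 0, 0, 0]],
  ],
)

```text
clock: 3.7
tool_pos: [0.6494, -0.0106, 0.2964]
orientation: [180.0, 0.0, -73.6]
force: [-0.3, -0.4, -0.1]
opening: 0.0001
gripper_force: 0.0
```

>>> jog_arm(
  plan=[
    [[0, 0, 0, 0.003, 0, 0, 0], [0, 0, 0, 0.006, 0, 0, 0], [0, 0, 0, 0.006, 0, 0, 0]],
  ],
)

```text
clock: 4.08
tool_pos: [0.6493, -0.0105, 0.2902]
orientation: [180.0, 0.0, -73.6]
force: [0.1, -0.4, 1.0]
opening: 0.0005
gripper_force: 0.0
```

>>> jog_arm(
  plan=[
    [[0, 0.001, 0, 0.003, 0, 0, 0], [0, 0.002, 0, 0.006, 0, 0, 0], [0, 0.002, 0, 0.006, 0, 0, 0]],
  ],
)

```text
clock: 4.45
tool_pos: [0.65, -0.0126, 0.2841]
orientation: [180.0, 0.0, -73.6]
force: [0.2, 1.1, 0.3]
opening: 0.0002
gripper_force: 0.0
```

```bash
python3 - <<'E'
from h import *
snap('side','s3.png');o=ctrl.get_obs();print(o['tool_pos'],o['force'])
a=cv2.imread('pics/s3.png')[180:300,230:350]
cv2.imwrite('pics/c4.png',cv2.resize(a,None,fx=5,fy=5))
E
```

```text
[ 0.64994046 -0.01249652  0.284274  ] [0.55641615 0.59491681 0.73965545]
```

View pics/c4.png

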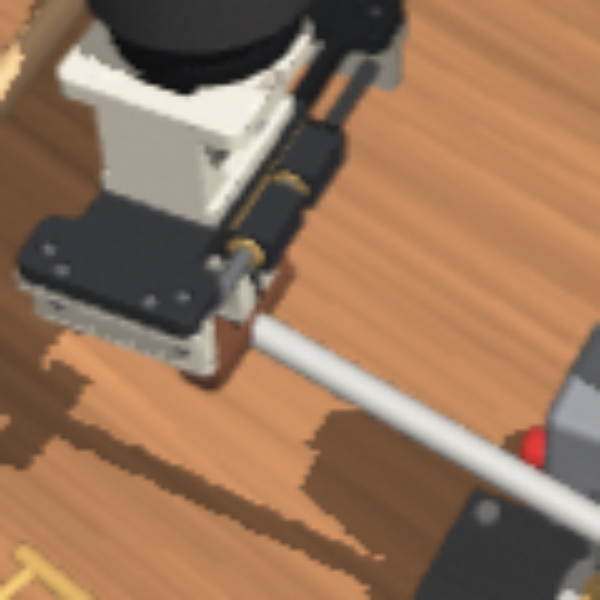

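Crop c4 shows the fingertips on the handle. The rod end has moved down to about (281.6,246), so the lever is following. I'll continue along the arc.

>>> jog_arm(
  plan=[
    [[0, 0.001, 0, 0.003, 0, 0, 0], [0, 0.0017, 0, 0.006, 0, 0, 0], [0, 0.0017, 0, 0.006, 0, 0, 0]],
  ],
)

```text
clock: 4.88
tool_pos: [0.6507, -0.0142, 0.2795]
orientation: [-179.9, -0.0, -73.6]
force: [-3.0, 0.2, 4.9]
opening: 0.0005
gripper_force: 2.9
```

>>> jog_arm(
  plan=[
    [[0, 0.001, 0, 0.003, 0, 0, 0], [0, 0.0016, 0, 0.006, 0, 0, 0], [0, 0.0016, 0, 0.006, 0, 0, 0]],
  ],
)

```text
clock: 5.25
tool_pos: [0.6512, -0.0157, 0.2744]
orientation: [-179.9, -0.0, -73.6]
force: [-3.1, 1.3, 9.5]
opening: 0.0005
gripper_force: 4.6
```

>>> jog_arm(
  plan=[
    [[0, 0.001, 0, 0.003, 0, 0, 0], [0, 0.0014, 0, 0.006, 0, 0, 0], [0, 0.0014, 0, 0.006, 0, 0, 0]],
  ],
)

```text
clock: 5.62
tool_pos: [0.6517, -0.0173, 0.2689]
orientation: [-179.9, -0.1, -73.6]
force: [-3.8, 1.2, 11.2]
opening: 0.0004
gripper_force: 5.6
```

>>> jog_arm(
  plan=[
    [[0, 0.0007, 0, 0.003, 0, 0, 0], [0, 0.0007, 0, 0.003, 0, 0, 0]],
  ],
)

```text
clock: 5.88
tool_pos: [0.6519, -0.0183, 0.265]
orientation: [-179.9, -0.1, -73.6]
force: [-1.3, -2.0, 6.3]
opening: 0.0002
gripper_force: 3.2
```

>>> jog_arm(
  plan=[
    [[0, 0.0006, 0, 0.003, 0, 0, 0], [0, 0.0006, 0, 0.003, 0, 0, 0]],
  ],
)

```text
clock: 6.12
tool_pos: [0.6521, -0.0191, 0.2617]
orientation: [-179.9, -0.1, -73.6]
force: [-0.7, -2.0, 5.6]
opening: 0.0002
gripper_force: 2.5
```

>>> jog_arm(
  plan=[
    [[0, 0.0006, 0, 0.003, 0, 0, 0], [0, 0.0006, 0, 0.003, 0, 0, 0]],
  ],
)

```text
clock: 6.38
tool_pos: [0.6523, -0.0197, 0.2587]
orientation: [-179.9, -0.1, -73.6]
force: [-1.0, -2.9, 5.5]
opening: 0.0001
gripper_force: 2.4
```

```bash
python3 - <<'E'
from h import *
s=load('side'); h=lambda a:np.array([.6487,-.0053,.0])+np.array([.276,-.961,0])*(.21*np.cos(a)-.1937)+[0,0,.21+.21*np.sin(a)]
for z in(.291,.285,.28,.272): print(z,proj(s,h(np.arcsin((z-.21)/.21))))
E
```

```text
0.291 [[279.25452799 238.04824805]]
0.285 [[278.46252396 239.45101529]]
0.28 [[277.87394185 240.63307291]]
0.272 [[277.06071364 242.54751652]]
```

Meeting came at z ≈ 0.281, and the first click at z ≈ 0.267, where the force fell from 11.2 to 6.3 N. I expect the next clicks near 0.237 and 0.207.

>>> jog_arm(
  plan=[
    [[0, 0, 0, 0.004, 0, 0, 0], [0, 0, 0, 0.004, 0, 0, 0]],
  ],
)

```text
clock: 6.62
tool_pos: [0.6525, -0.0203, 0.2551]
orientation: [-179.9, -0.1, -73.6]
force: [-0.5, -4.6, 5.9]
opening: 0.0004
gripper_force: 3.1
```

>>> jog_arm(
  plan=[
    [[0, 0.0005, 0, 0.004, 0, 0, 0], [0, 0.0005, 0, 0.004, 0, 0, 0]],
  ],
)

```text
clock: 6.88
tool_pos: [0.6528, -0.021, 0.2514]
orientation: [-179.9, -0.2, -73.6]
force: [0.4, -4.9, 8.5]
opening: 0.0001
gripper_force: 3.8
```

>>> jog_arm(
  plan=[
    [[0, 0.0005, 0, 0.004, 0, 0, 0], [0, 0.0005, 0, 0.004, 0, 0, 0]],
  ],
)

```text
clock: 7.12
tool_pos: [0.653, -0.0217, 0.2479]
orientation: [-179.9, -0.2, -73.6]
force: [-1.2, -5.7, 10.3]
opening: 0.0007
gripper_force: 4.9
```

>>> jog_arm(
  plan=[
    [[0, 0.0004, 0, 0.003, 0, 0, 0], [0, 0.0004, 0, 0.003, 0, 0, 0]],
  ],
)

```text
clock: 7.38
tool_pos: [0.6532, -0.0221, 0.2454]
orientation: [-179.9, -0.2, -73.6]
force: [-2.2, -5.9, 11.9]
opening: 0.0005
gripper_force: 5.7
```

>>> jog_arm(
  plan=[
    [[0, 0.0003, 0, 0.003, 0, 0, 0], [0, 0.0003, 0, 0.003, 0, 0, 0]],
  ],
)

```text
clock: 7.62
tool_pos: [0.6533, -0.0225, 0.2427]
orientation: [-179.8, -0.2, -73.6]
force: [-2.9, -6.4, 12.8]
opening: 0.0003
gripper_force: 6.4
```

>>> jog_arm(
  plan=[
    [[0, 0.0005, 0, 0.003, 0, 0, 0], [0, 0.0005, 0, 0.003, 0, 0, 0]],
  ],
)

```text
clock: 7.88
tool_pos: [0.6534, -0.0229, 0.2398]
orientation: [-179.8, -0.2, -73.6]
force: [-2.9, -5.5, 14.0]
opening: 0.0005
gripper_force: 6.8
```

>>> jog_arm(
  plan=[
    [[0, 0.0004, 0, 0.003, 0, 0, 0], [0, 0.0004, 0, 0.003, 0, 0, 0]],
  ],
)

```text
clock: 8.12
tool_pos: [0.6535, -0.0228, 0.2355]
orientation: [-179.9, -0.1, -73.6]
force: [-0.1, -3.5, 5.0]
opening: 0.0004
gripper_force: 2.4
```

>>> jog_arm(
  plan=[
    [[0, 0.0003, 0, 0.003, 0, 0, 0], [0, 0.0003, 0, 0.003, 0, 0, 0]],
  ],
)

```text
clock: 8.38
tool_pos: [0.6536, -0.0229, 0.2321]
orientation: [-179.9, -0.1, -73.6]
force: [0.2, -3.8, 5.7]
opening: 0.0002
gripper_force: 2.9
```

>>> jog_arm(
  plan=[
    [[0, 0.0003, 0, 0.003, 0, 0, 0], [0, 0.0003, 0, 0.003, 0, 0, 0]],
  ],
)

```text
clock: 8.62
tool_pos: [0.6537, -0.0232, 0.2291]
orientation: [-179.9, -0.1, -73.6]
force: [1.0, -3.0, 5.7]
opening: 0.0004
gripper_force: 2.9
```

The second click came at z ≈ 0.238. I expect the third near 0.208.

>>> jog_arm(
  plan=[
    [[0, 0.0002, 0, 0.004, 0, 0, 0], [0, 0.0002, 0, 0.004, 0, 0, 0]],
  ],
)

```text
clock: 8.88
tool_pos: [0.6538, -0.0234, 0.2252]
orientation: [-179.9, -0.1, -73.6]
force: [0.1, -3.9, 7.0]
opening: 0.0003
gripper_force: 3.3
```

>>> jog_arm(
  plan=[
    [[0, 0, 0, 0.004, 0, 0, 0], [0, 0, 0, 0.004, 0, 0, 0]],
  ],
)

```text
clock: 9.12
tool_pos: [0.6538, -0.0237, 0.2214]
orientation: [-179.9, -0.2, -73.6]
force: [-0.9, -4.3, 7.1]
opening: 0.0005
gripper_force: 4.0
```

>>> jog_arm(
  plan=[
    [[0, 0, 0, 0.003, 0, 0, 0], [0, 0, 0, 0.003, 0, 0, 0]],
  ],
)

```text
clock: 9.38
tool_pos: [0.6539, -0.0238, 0.2189]
orientation: [-179.9, -0.2, -73.6]
force: [-0.3, -5.7, 9.7]
opening: 0.0004
gripper_force: 4.8
```

>>> jog_arm(
  plan=[
    [[0, 0, 0, 0.003, 0, 0, 0], [0, 0, 0, 0.003, 0, 0, 0]],
  ],
)

```text
clock: 9.62
tool_pos: [0.654, -0.0239, 0.2163]
orientation: [-179.8, -0.2, -73.6]
force: [-2.1, -5.2, 11.3]
opening: 0.0003
gripper_force: 5.7
```

>>> jog_arm(
  plan=[
    [[0, 0, 0, 0.003, 0, 0, 0], [0, 0, 0, 0.003, 0, 0, 0]],
  ],
)

```text
clock: 9.88
tool_pos: [0.654, -0.0239, 0.2136]
orientation: [-179.8, -0.2, -73.6]
force: [-2.2, -4.8, 12.9]
opening: 0.0005
gripper_force: 6.4
```

>>> jog_arm(
  plan=[
    [[0, 0, 0, 0.002, 0, 0, 0], [0, 0, 0, 0.002, 0, 0, 0]],
  ],
)

```text
clock: 10.12
tool_pos: [0.654, -0.024, 0.2119]
orientation: [-179.8, -0.2, -73.6]
force: [-3.3, -4.8, 13.5]
opening: 0.0003
gripper_force: 7.0
```

>>> jog_arm(
  plan=[
    [[0, 0, 0, 0.002, 0, 0, 0], [0, 0, 0, 0.002, 0, 0, 0]],
  ],
)

```text
clock: 10.38
tool_pos: [0.654, -0.024, 0.2099]
orientation: [-179.8, -0.2, -73.6]
force: [-3.3, -5.1, 14.3]
opening: 0.0006
gripper_force: 7.1
```

>>> jog_arm(
  plan=[
    [[0, 0, 0, 0.002, 0, 0, 0], [0, 0, 0, 0.002, 0, 0, 0]],
  ],
)

```text
clock: 10.62
tool_pos: [0.6539, -0.0238, 0.207]
orientation: [-179.9, -0.2, -73.6]
force: [0.2, -6.9, 7.6]
opening: 0.0002
gripper_force: 3.9
```

>>> jog_arm(
  plan=[
    [[0, 0, 0, 0.002, 0, 0, 0], [0, 0, 0, 0.002, 0, 0, 0]],
  ],
)

```text
clock: 10.88
tool_pos: [0.6539, -0.0235, 0.2042]
orientation: [-179.9, -0.1, -73.6]
force: [0.5, -4.7, 6.6]
opening: 0.0007
gripper_force: 3.3
```

>>> jog_arm(
  plan=[
    [[0, 0, 0, 0.001, 0, 0, 0], [0, 0, 0, 0.001, 0, 0, 0], [0, 0, 0, 0.001, 0, 0, 0], [0, 0, 0, 0.001, 0, 0, 0]],
  ],
)

```text
clock: 11.38
tool_pos: [0.6538, -0.0234, 0.2031]
orientation: [-179.9, -0.1, -73.6]
force: [0.6, -4.2, 6.7]
opening: 0.0002
gripper_force: 3.1
```

```bash
python3 -c "
from h import *
o=ctrl.get_obs();print(o['tool_pos'],o['force'],o['qvel']);print(ctrl.close_job())"
```

```text
[ 0.65383407 -0.02338443  0.20312487] [ 0.5772133  -4.23019823  6.66167247] [-0.04615198 -0.10096962  0.06235154 -0.11240713  0.08673779 -0.04366957]
the job is handed in; nothing more can be done
None
```

I handed the job in at about 11.4 s with the lever still held down about 5 mm past the third click; going by force, there were exactly three clicks after the punch met the disc, and the other things on the bench were not touched.

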